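Open the lathe's padlock and hold it up

ROBOT

A 6-joint arm with a two-finger parallel gripper is mounted at the origin on a cart in front of the work surface, level with it; the furniture and walls round the work are solid. World frame = base frame: x ahead of the robot, y to its left, z up, the work surface at z = 0. Lengths are in mm, angles in rad, forces in N, time in s.
With the tool pointing down it reaches from about 400 to 925 mm from the base axis. Payload 12.5 kg.
Tool frame: the origin (TCP) lies at the very end of the fingers, on their centre line; the grasp point (between the pads) lies 19 mm behind it; z points along the fingers, y is the line along which they close (so a half turn about z gives the same grasp; the last joint's range is limited). The gripper opens to 95 mm and grips with 3 to 60 N. Pads are 20 mm wide; open, the fingers measure 119 mm over their backs; the gripper's body (75 mm by 180 mm) begins 59 mm behind the grasp point.
Start: joints at [1.23, 0.491, 1.559, -0, 1.092, -0.106], TCP at [145.387, 607.873, 214.661] pointing down, gripper open.
Joint ranges: [-3.1, 3.1], [-0.84, 2.19], [0.05, 2.79], [-1.13, 4.28], [0.06, 2.93], [-2.69, 2.69]. Speed limits (rad/s): [2.22, 2.22, 2.79, 3.14, 3.14, 3.14].

INTERFACE

Orientations are given as [roll, pitch, yaw] about the fixed x, y, z axes, in that order (R = Rz(yaw) Ry(pitch) Rx(roll)).
In Python, from cell import * gives the robot as it stands.
- The arm moves only by the tool jog_arm, never from a script. Its argument "targets" is a list of rows, each an object with "turn": the turn, a rotation vector about the world's x, y, z in degrees, a list of three; "slide": the shift along the world's x, y, z in mm, a list of three; "claw": the opening in per cent of the stroke, from 0 (shut) to 100 (fully open). In form: [{"turn": [wx, wy, wz], "slide": [x, y, z], "claw": claw}, ...]. A call has 1 to 5 rows; each row shifts and turns the commanded pose from where the row before left it; what a row does not reach is not made up. A row lasts 1/8 s, in which the tool goes at most 62.5 mm and 10.7 degrees, less where a joint would pass 70% of its speed; a pose out of reach is approached as far as the arm can. A call with a gripper value outside its range is refused whole. The fingers move at their own pace and stop on an object; the grip force is fixed at half the most. Time passes only in rows, so rows that do not move let the fingers close. It gives the time, the measured TCP pose, the force, the opening and the grip force at its end, in the units of the state.
- state(): the state, without advancing time (a new reading comes with each control period).
- read_camera(name): name is "scene" or "side" or "wrist"; returns a dict with "frame" (384x512x3 uint8, blue, green, red), "mtx" (3x3 intrinsics, pixels), "R" (3x3) and "t" (3): a world point X has camera coordinates R X + t. Camera axes: x right, y down, z forward; pixel columns grow to the right and rows downward; lengths in mm; the calibration is good to about 2 mm. The wrist camera is an equidistant fisheye: a pixel r from the principal point sees the ray r / f radians off the axis. A picture is of the moment at which its call begins. There is no depth.
- job_done(): hands the job in; it is judged then, once.
Trained networks look in the newest picture that a camera, given by its name, has taken for a name from the list of things; names that differ only in an ending like _2 or _b are one class to them, and where a whole thing is asked for, a point or a joint stands for the part that bears it (a point fixed in the world has none). Each returns a list of dicts, best first, with "conf" (0 to 1); they miss things now and then, are a little off and sometimes report something else, mostly with a low value. They report only what shows in the picture. A call takes as long as a camera call.
- look_for(query, camera): "xy" ([column, row] in pixels, amid what is visible of it).
The state is a dict: "t": time; "joints": joint angles; "qvel": joint speeds; "tau": joint torques, N m; "eef_pos": TCP position; "tcp_rot": TCP orientation; "ft_force": force on the tool from outside, world axes, zero at the start; "moment": the same for the moment, N m; "opening": opening from 0.0 (shut) to 1.0 (fully open); "grip_force": force on a finger pad.
Only numpy, scipy, OpenCV 4.12 (cv2) and the standard library are available. Lean on these libraries where they do the work, as an engineer would, in place of code of your own. Each camera call takes 0.05 s, during which the arm holds its last target. There are 200 camera calls.

TASK

Open the combination padlock lying in its wooden holder on the bench and hold it up for me: turn its dial clockwise, click by click and gripping it gently (a grip of 25 N would damage the dial, 10 N is plenty), until the raised pointer clicks in facing the shackle; then pull the shackle straight out of the case to its end and lift the open padlock by the shackle. Finish while holding it in the fingers, still, with the middle of the case at least 12 cm above the bench, touching nothing else, and leave the other things on the bench where they are.

Things in the scene. Friction and masses are not known exactly. Their poses are not given: they have to be found in the camera images.
- lock: The padlock, loose, lying on its back in the holder with its dial up; 0.3 to 0.45 kg with everything. Plain steel case 60 (x) x 72 (y) x 26 mm (z), steel shackle sticking out of its -x side, dial on its upper face. Origin: centre of the case's underside, which lies 16 mm above the bench; x and y are the middle of the case and the dial's axis; z up, -x towards the shackle. The holder's rails stop it from turning or sliding but it lifts out freely.
- lock_middle (a point): The middle of the padlock's case (13 mm above its underside).
- dial (a joint): Angle of the dial (rad), positive anticlockwise seen from above: 0 = its pointer rib points to the shackle (-x of the padlock), where the lock can open, within 0.12. It starts at 0.9 to 2.4: turn it clockwise down to 0; range -0.7 to 2.95. A spring click every 30 degrees (0.524), one at 0; passing one takes about 0.06 Nm, a grip of 8 to 13 N does it. Let go, it settles into the nearest click.
- dial_top (a point): Centre of the dial's flat top, 21.5 mm above the case's upper face and 63.5 mm above the bench; turns with the dial. The dial is a dark steel knurled knob, 38 mm across over the 16 mm below its top, with a 41 mm foot below that, 1 mm clear of the case; a steel pointer rib, 2 mm high, 5 mm wide and 17 mm long, runs from its middle to the rim.
- shackle (a joint): How far the shackle is pulled out (m): 0 shut, 0.020 fully open at its stop (open enough: above 0.016). It slides along -x of the padlock, resisting with 1 to 2 N; while the dial is not at 0 it is blocked after 1 mm. It stays where it is left; lifted by the shackle the case hangs on it, swinging down about the bar (case middle up to 90 mm below it), and the shackle stays open.
- shackle_bar (a point): Middle of the shackle's cross bar: 9 mm round steel, straight for 28 mm along the padlock's y, its axis 29 mm above the bench and (shut) 70 mm from the dial's axis. The bar's two legs run back to the case, 48 mm apart between axes, one of them short so that it comes out of the case when open; the gap between bar and case is 35 mm shut, 55 mm open, with only bench under it save the holder's edge in the 14 mm next to the case.
- holder: Fixed wooden holder under the padlock: board 16 mm thick, 104 x 110 mm, from 44 mm on its -x side to 60 mm on its +x side of its origin; rails 12 mm high above the board along the sides and back of the case, 1.5 mm clear, and two stops at the front corners outside the shackle's legs. Origin on the bench under the dial's axis; its axes are those of the padlock as it lies.
- wax_tin: Bystander: round tin with a lid, 67 mm across, 32 mm high, on the left near the bench's front edge; origin at the centre of its underside.
- tape_measure: Bystander: tape measure, 89 x 80 x 32 mm, near the bench's front edge, to the right; origin at the centre of its underside.
- spanner: Bystander: flat steel open spanner, 151 mm long, 8 mm thick, lying along the bench's front edge; origin at the centre of its underside.
- offcut_b: Bystander: wood off-cut, 88 x 64 x 18 mm, to the left of the holder; origin at the centre of its underside.
- turned_cup: Bystander: turned wooden cup, 66 mm across, 68 mm high, standing at the right; origin at the centre of its underside.

How it is judged (in metres and radians):
On the way, in this order (a step that is already met when the one before it is completed fails the run):
1. the dial is turned so that its pointer faces the shackle (value of joint dial between -0.17 and 0.17 rad and value of joint shackle below 0.008 m), for 0.2 s.
2. the shackle is pulled open (value of joint shackle above 0.016 m), for 0.2 s.
At the end, for the whole second after the job is handed in: The padlock is open (shackle out by more than 16 mm) and held still in the fingers by its shackle (moving slower than 0.05 m/s), the middle of its case more than 0.12 m above the bench and clear of the holder (height (world z) of lock_middle above 0.12 m and value of joint shackle above 0.016 m and contact force between the fingers and shackle above 1 N and contact force between lock and holder below 0.1 N and linear speed of lock below 0.05 m/s); the arm keeps its last pose, push and grip.
It fails at once if the dial is gripped with more than 25 N on each finger (50 N for both fingers together) (contact force between the fingers and dial above 50 N).
It fails at once if a bystander is moved by more than 30 mm (distance of any of wax_tin, spanner, tape_measure, offcut_b, turned_cup from where it was at the start of the episode above 0.03 m).
It also fails if it takes over 64 s, if anything falls off the work surface, if the arm or the gripper's body presses on something with over 40 N, if the wrist force passes 120 N, or if a joint passes its speed limit or range.

## Working session

There is one attempt and no reset: what is moved stays moved. The work goes in short steps, Python scripts to look and compute and a tool call to move; the robot and the scene stay as the last step left them, time stands still between calls to the robot, and variables do not carry over. Pictures are saved under pics/ and viewed, at most 10 in all, crops included, and the job is handed in when it is done.

Besides the shell and the picture viewer there is one more tool, called as name([rows], argument=value, ...), one row to a line, values as JSON. jog_arm: Moves the arm, as the interface text tells. Its arguments: {"type":"object","properties":{"targets":{"type":"array","items":{"type":"object","properties":{"turn":{"type":"array","items":{"type":"number"}},"slide":{"type":"array","items":{"type":"number"}},"claw":{"type":"number"}}}}},"required":["targets"]}

```bash
ls; mkdir -p pics; cat > h.py <<'E'
from cell import *
import numpy as np, cv2
def ray(c,px):
    K=np.array(c["mtx"]);R=np.array(c["R"]);t=np.array(c["t"])
    return R,t,np.linalg.inv(K)@np.array([px[0],px[1],1.])
def onz(c,px,z):
    R,t,d=ray(c,px);o=-R.T@t;d=R.T@d
    return o+d*(z-o[2])/d[2]
def onz_fish(c,px,z):
    K=np.array(c["mtx"]);R=np.array(c["R"]);t=np.array(c["t"])
    v=np.array([(px[0]-K[0,2])/K[0,0],(px[1]-K[1,2])/K[1,1]]);r=np.hypot(*v)
    d=np.array([*(v/r*np.sin(r) if r>0 else v),np.cos(r)]);o=-R.T@t;d=R.T@d
    return o+d*(z-o[2])/d[2]
def proj(c,X):
    p=np.array(c["R"])@np.array(X)+np.array(c["t"]);p=np.array(c["mtx"])@p;return p[:2]/p[2]
E
python3 - <<'E'
from h import *
s=state();print({k:np.round(v,3) for k,v in s.items()})
H={"dial_top":63.5,"lock":42,"shackle_bar":29,"wax_tin":32,"tape_measure":32,"spanner":8,"offcut_b":18,"turned_cup":68}
ims=[]
for n in ["scene","side","wrist"]:
    c=read_camera(n);ims.append(c["frame"]);cv2.imwrite(f"pics/{n}0.png",c["frame"])
    for q,z in H.items():
        for r in look_for(q,n)[:1]:
            f=onz_fish if n=="wrist" else onz
            print(n,q,round(r["conf"],2),np.round(r["xy"]),np.round(f(c,r["xy"],z)))
m=np.vstack([np.hstack(ims[:2]),np.hstack([ims[2],ims[2]*0])])
cv2.imwrite("pics/all0.png",cv2.resize(m,(800,600)))
E
```

```text
pics
{'t': np.float64(0.0), 'joints': array([ 1.23 ,  0.492,  1.559,  0.   ,  1.092, -0.106]), 'qvel': array([-0.   , -0.001,  0.   , -0.   , -0.002, -0.   ]), 'tau': array([ 1.0000e-03, -6.1267e+01, -2.5817e+01,  6.9000e-02,  4.8000e-02,
       -0.0000e+00]), 'eef_pos': array([145.291, 607.631, 214.066]), 'tcp_rot': array([-3.14 , -0.   ,  2.907]), 'ft_force': array([-0.295,  1.147, -0.115]), 'moment': array([ 0.043, -0.033,  0.05 ]), 'grip_force': np.float64(0.0), 'opening': np.float64(0.998)}
scene dial_top 0.55 [202. 162.] [412. 376.  64.]
scene lock 0.81 [263. 190.] [499. 172.  42.]
scene shackle_bar 0.41 [248. 202.] [441. 170.  29.]
scene wax_tin 0.76 [200. 163.] [423. 406.  32.]
scene tape_measure 0.98 [305. 282.] [ 379. -154.   32.]
scene spanner 0.67 [258. 190.] [509. 207.   8.]
scene offcut_b 0.59 [305. 281.] [ 388. -144.   18.]
scene turned_cup 0.7 [325. 251.] [ 470. -130.   68.]
side dial_top 0.55 [278. 182.] [515. 160.  64.]
side lock 0.71 [272. 187.] [498. 168.  42.]
side shackle_bar 0.58 [252. 189.] [443. 179.  29.]
side wax_tin 0.54 [247. 146.] [431. 404.  32.]
side tape_measure 0.76 [230. 280.] [ 389. -150.   32.]
side spanner 0.71 [227. 188.] [371. 211.   8.]
side offcut_b 0.69 [283. 146.] [548. 420.  18.]
side turned_cup 0.89 [279. 264.] [ 496. -141.   68.]
wrist turned_cup 0.58 [  9. 376.] [473. -89.  68.]
```

View image.

View pics/all0.png

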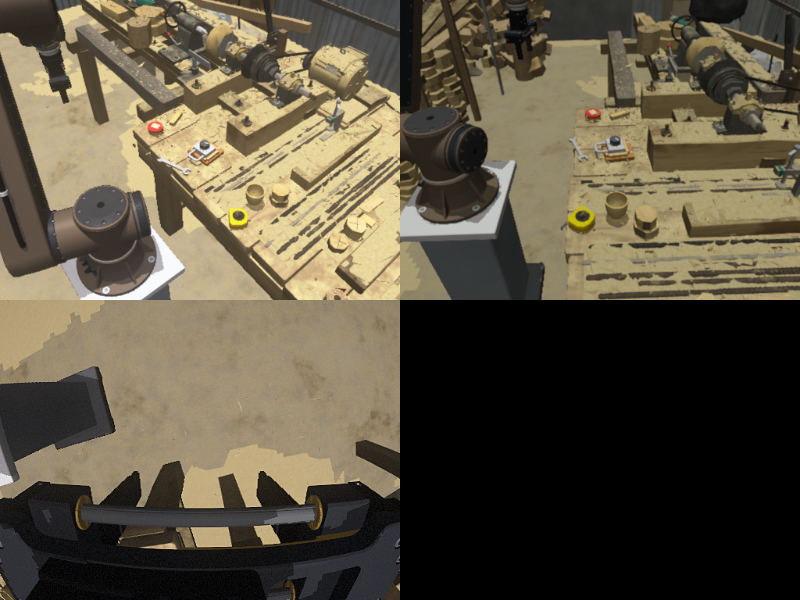

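jog_arm([
  {"turn":[0,0,0],"slide":[30,-37,15],"claw":100},
  {"turn":[0,0,0],"slide":[30,-37,15],"claw":100},
  {"turn":[0,0,0],"slide":[30,-37,15],"claw":100},
  {"turn":[0,0,0],"slide":[30,-37,15],"claw":100},
  {"turn":[0,0,0],"slide":[30,-37,0],"claw":100},
])

```text
t: 1.98
eef_pos: [296.4, 421.9, 275.9]
tcp_rot: [3.139, 0.001, 2.907]
ft_force: [0.4, 0.0, 0.4]
opening: 1.0
grip_force: 0.0
```

jog_arm([
  {"turn":[0,0,0],"slide":[30,-37,0],"claw":100},
  {"turn":[0,0,0],"slide":[30,-37,0],"claw":100},
  {"turn":[0,0,0],"slide":[30,-37,0],"claw":100},
  {"turn":[0,0,0],"slide":[30,-37,0],"claw":100},
  {"turn":[0,0,0],"slide":[30,-37,0],"claw":100},
])

```text
t: 2.6
eef_pos: [446.2, 236.5, 274.9]
tcp_rot: [3.141, 0.0, 2.907]
ft_force: [0.2, 0.4, 0.3]
opening: 1.001
grip_force: 0.0
```

jog_arm([
  {"turn":[0,0,0],"slide":[30,-37,0],"claw":100},
  {"turn":[0,0,0],"slide":[20,-25,0],"claw":100},
  {"turn":[0,0,0],"slide":[0,0,0],"claw":100},
  {"turn":[0,0,0],"slide":[0,0,0],"claw":100},
])

```text
t: 3.1
eef_pos: [494.9, 176.2, 274.6]
tcp_rot: [3.141, -0.0, 2.907]
ft_force: [-0.4, 0.6, 0.4]
opening: 0.999
grip_force: 0.0
```

```bash
python3 - <<'E'
from h import *
s=state();print(s["eef_pos"],s["tcp_rot"],s["joints"],s["t"])
H={"dial_top":63.5,"lock":42,"shackle_bar":29,"holder":16,"offcut_b":18}
for n in ["wrist","scene","side"]:
    c=read_camera(n);cv2.imwrite(f"pics/{n}1.png",c["frame"])
    if n=="wrist":print(c["mtx"],c["R"],c["t"]);w=c["frame"]
    for q,z in H.items():
        for r in look_for(q,n)[:1]:
            f=onz_fish if n=="wrist" else onz
            print(n,q,round(r["conf"],2),np.round(r["xy"]),np.round(f(c,r["xy"],z)))
cv2.imwrite("pics/w1.png",cv2.resize(w,(800,600)))
E
```

```text
[494.94971153 176.1998105  274.63931667] [ 3.14145287e+00 -3.04852989e-04  2.90664308e+00] [ 2.16106094e-01  2.88556818e-01  1.71850354e+00  2.85400465e-04
  1.13474574e+00 -1.11986121e+00] 3.1
[[297.31863964   0.         254.20338398]
 [  0.         297.31863964 193.24677385]
 [  0.           0.           1.        ]] [[ 2.31514616e-01  9.72831424e-01  5.30141393e-05]
 [ 9.37815365e-01 -2.23195976e-01  2.65868195e-01]
 [ 2.58656768e-01 -6.15026558e-02 -9.64009388e-01]] [-287.55662812 -470.62556292  330.75749937]
wrist dial_top 0.7 [263. 174.] [501. 188.  64.]
wrist lock 0.77 [264. 170.] [501. 191.  42.]
wrist shackle_bar 0.68 [243. 131.] [442. 174.  29.]
wrist holder 0.85 [270. 193.] [542. 190.  16.]
wrist offcut_b 0.95 [414. 159.] [541. 429.  18.]
scene dial_top 0.52 [261. 185.] [498. 177.  64.]
scene lock 0.93 [260. 192.] [488. 171.  42.]
scene holder 0.69 [263. 199.] [493. 161.  16.]
side dial_top 0.73 [275. 183.] [505. 157.  64.]
side lock 0.9 [272. 187.] [497. 167.  42.]
side holder 0.84 [285. 200.] [534. 142.  16.]
side offcut_b 0.69 [280. 146.] [540. 420.  18.]
```

View pics/w1.png

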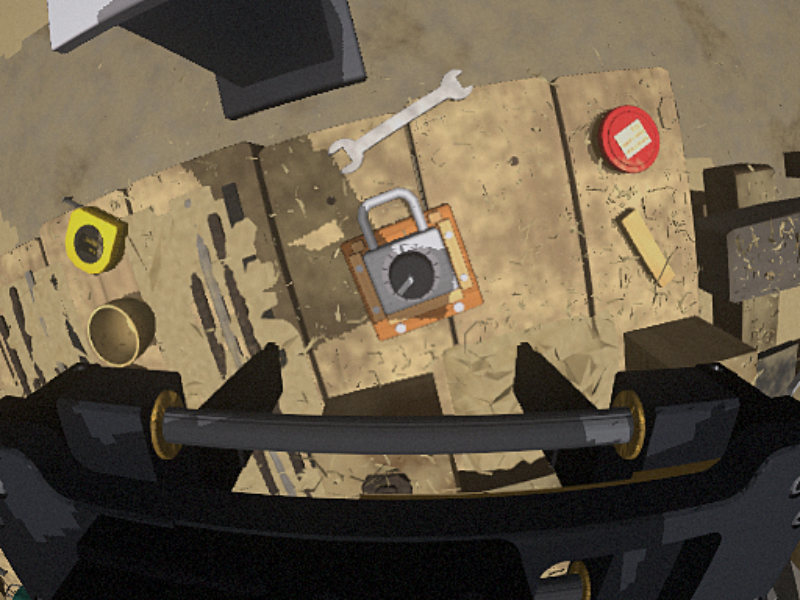

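```bash
python3 - <<'E'
from h import *
w=cv2.imread("pics/wrist1.png")[105:225,205:325]
a=cv2.resize(w,(600,600),interpolation=cv2.INTER_CUBIC)
cv2.imwrite("pics/w1c.png",a)
E
```

```text
(no output)
```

View pics/w1c.png

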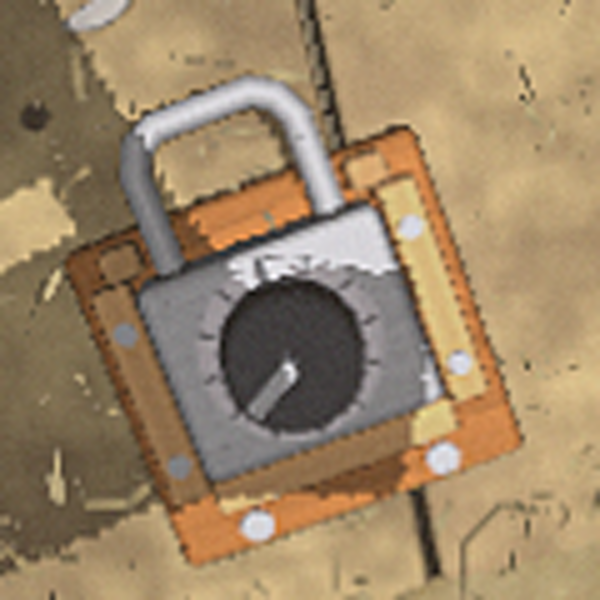

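```bash
python3 - <<'E'
from h import *
c=read_camera("wrist");print("cam",-np.array(c["R"]).T@np.array(c["t"]))
P=lambda x,y,z:onz_fish(c,(x/5+205-.4,y/5+105-.4),z)
bar=P(205,107,29);d=P(293,355,63.5)
cor=[P(138,292,42),P(377,205,42),P(210,482,42),P(440,400,42)]
hc=[P(65,258,16),P(405,127,16),P(193,566,16),P(523,440,16)]
legs=[P(135,155,29),P(300,100,29)]
for n,v in [("bar",bar),("d",d),("cor",cor),("cormean",np.mean(cor,0)),("hold",hc),("legs",legs),("rib",[P(292,368,65),P(255,413,65)])]:print(n,np.round(v,1))
yaw=[np.degrees(np.arctan2(*(b-a)[1::-1])) for a,b in [(bar,d),(cor[0],cor[2]),(cor[1],cor[3]),(hc[0],hc[2]),(hc[1],hc[3])]]
print(yaw,np.linalg.norm((d-bar)[:2]),[np.linalg.norm(cor[i]-cor[j]) for i,j in((0,1),(2,3),(0,2),(1,3))])
print(np.linalg.norm(hc[0]-hc[1]),np.linalg.norm(hc[0]-hc[2]))
E
```

```text
cam [422.7696341  194.68946335 443.99030836]
bar [437.4 178.9  29. ]
d [504.4 187.4  63.5]
cor [[481.9 149.6  42. ]
 [473.6 218.6  42. ]
 [539.3 155.9  42. ]
 [531.  224.2  42. ]]
cormean [506.4 187.1  42. ]
hold [[470.9 128.4  16. ]
 [456.5 233.   16. ]
 [571.8 141.9  16. ]
 [556.  248.3  16. ]]
legs [[445.9 156.8  29. ]
 [441.6 205.   29. ]]
rib [[507.4 186.4  65. ]
 [517.  174.2  65. ]]
[np.float64(7.170505597602759), np.float64(6.271776887804618), np.float64(5.556217753254173), np.float64(7.626184804992004), np.float64(8.766077961092503)] 67.48260416778567 [np.float64(69.50049549726876), np.float64(68.78137580930371), np.float64(57.765540676055004), np.float64(57.674284050130396)]
105.6083472624176 101.84606751874765
```

```bash
python3 - <<'E'
from h import *
c=read_camera("wrist")
for z in (0,60,90,120):print(z,[np.round(onz_fish(c,(x/1.5625,y/1.5625),z)) for x,y in((325,410),(435,375),(445,440))])
a=np.hstack([cv2.resize(cv2.imread(f"pics/{n}1.png")[y:y+190,x:x+190],(400,400)) for n,x,y in(("scene",200,70),("side",200,70))])
cv2.imwrite("pics/z.png",a)
for n in("scene","side"):
    c=read_camera(n)
    o={"scene":(200,70),"side":(200,70)}[n]
    for X in([507,187,63.5],[438,179,29],[600,187,0],[600,187,90]):print(n,X,np.round((proj(c,X)-o)*400/190))
E
```

```text
0 [array([643.,  61.,   0.]), array([628., 186.,   0.]), array([711., 181.,   0.])]
60 [array([613.,  79.,  60.]), array([601., 188.,  60.]), array([672., 183.,  60.])]
90 [array([598.,  88.,  90.]), array([587., 188.,  90.]), array([652., 184.,  90.])]
120 [array([583.,  97., 120.]), array([573., 189., 120.]), array([633., 185., 120.])]
scene [507, 187, 63.5] [130. 235.]
scene [438, 179, 29] [ 96. 275.]
scene [600, 187, 0] [175. 239.]
scene [600, 187, 90] [178. 196.]
side [507, 187, 63.5] [158. 224.]
side [438, 179, 29] [106. 250.]
side [600, 187, 0] [225. 260.]
side [600, 187, 90] [229. 205.]
```

View pics/z.png

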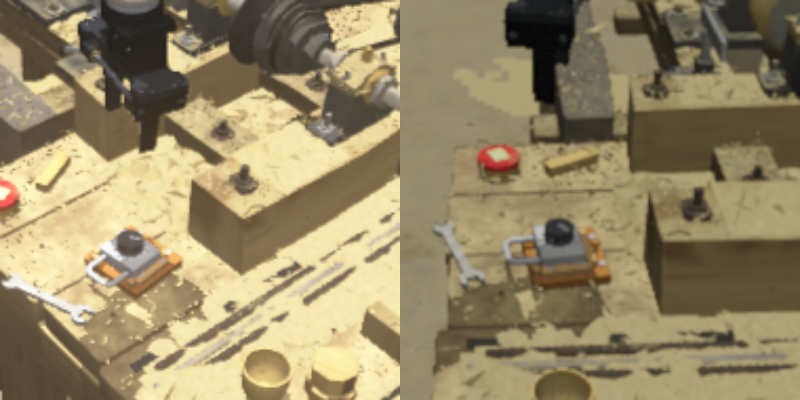

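jog_arm([
  {"turn":[0,0,0],"slide":[12.5,11.5,-30],"claw":80},
  {"turn":[0,0,0],"slide":[0,0,-50],"claw":70},
  {"turn":[0,0,0],"slide":[0,0,-50],"claw":70},
  {"turn":[0,0,0],"slide":[0,0,-40],"claw":60},
  {"turn":[0,0,0],"slide":[0,0,0],"claw":60},
])

```text
t: 4.82
eef_pos: [506.8, 187.1, 102.7]
tcp_rot: [-3.139, -0.004, 2.907]
ft_force: [0.4, -1.0, 0.3]
opening: 0.608
grip_force: 0.0
```

jog_arm([
  {"turn":[0,0,0],"slide":[0,0,0],"claw":60},
  {"turn":[0,0,0],"slide":[0,0,0],"claw":60},
])

```text
t: 5.08
eef_pos: [508.7, 187.6, 106.4]
tcp_rot: [3.14, 0.003, 2.907]
ft_force: [-0.2, 0.2, 0.7]
opening: 0.599
grip_force: 0.0
```

```bash
python3 - <<'E'
from h import *
c=read_camera("wrist");w=c["frame"];cv2.imwrite("pics/wrist2.png",w)
s=state();print(s["eef_pos"],s["opening"])
for q,z in {"dial_top":63.5,"shackle_bar":29,"lock":42}.items():
    for r in look_for(q,"wrist")[:2]:print(q,r,np.round(onz_fish(c,r["xy"],z)))
cv2.imwrite("pics/w2.png",cv2.resize(w[100:340,100:400],(750,600)))
E
```

```text
[508.52851383 187.542925   106.22511641] 0.5999461146954077
dial_top {'xy': [290.6, 187.5], 'conf': 0.63} [495. 220.  64.]
dial_top {'xy': [250.1, 204.2], 'conf': 0.57} [501. 188.  64.]
shackle_bar {'xy': [220.0, 125.9], 'conf': 0.55} [440. 177.  29.]
```

View pics/w2.png

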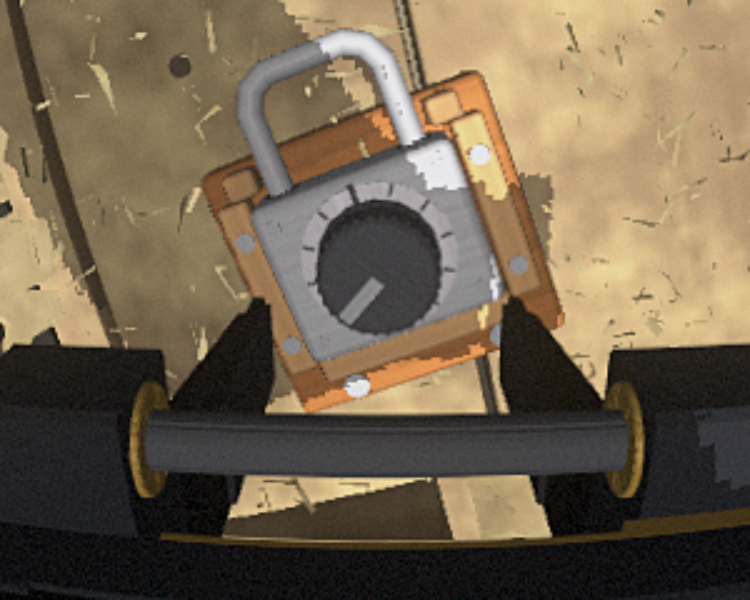

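```bash
python3 - <<'E'
from h import *
c=read_camera("wrist")
P=lambda x,y,z:np.round(onz_fish(c,(x/2.5+100-.3,y/2.5+100-.3),z),1)
print("cam",-np.array(c["R"]).T@np.array(c["t"]))
print("dial",P(380,271,63.5),"w",P(317,268,58),P(442,268,58),"rib",P(380,282,65.5),P(345,318,65.5),"bar",P(305,57,29))
cor=[P(252,210,42),P(445,133,42),P(318,362,42),P(503,290,42)];print(cor,np.mean(cor,0))
print("legs",P(245,95,29),P(385,48,29))
print("tips",P(262,300,106),P(515,300,106))
E
```

```text
cam [435.28747906 206.2318333  274.7534913 ]
dial [503.1 188.3  63.5] w [499.5 169.2  58. ] [508.4 206.6  58. ] rib [505.9 187.7  65.5] [514.7 174.6  65.5] bar [436.7 178.6  29. ]
[array([480.2, 150.8,  42. ]), array([470.3, 217.1,  42. ]), array([537.4, 157.8,  42. ]), array([526.2, 225. ,  42. ])] [503.525 187.675  42.   ]
legs [444.  155.9  29. ] [440.2 204.8  29. ]
tips [490.2 162.1 106. ] [504.5 222.3 106. ]
```

jog_arm([
  {"turn":[0,0,0],"slide":[-3,0,-25],"claw":55},
  {"turn":[0,0,0],"slide":[0,0,-20],"claw":50},
  {"turn":[0,0,0],"slide":[0,0,-9],"claw":47},
  {"turn":[0,0,0],"slide":[0,0,0],"claw":44},
  {"turn":[0,0,0],"slide":[0,0,0],"claw":42},
])

```text
t: 5.95
eef_pos: [505.1, 187.4, 51.3]
tcp_rot: [3.141, 0.001, 2.907]
ft_force: [0.0, -1.2, -1.1]
opening: 0.426
grip_force: 0.7
```

jog_arm([
  {"turn":[0,0,0],"slide":[0,0,0],"claw":41},
  {"turn":[0,0,0],"slide":[0,0,0],"claw":41},
])

```text
t: 6.2
eef_pos: [505.1, 187.2, 51.1]
tcp_rot: [3.141, 0.001, 2.907]
ft_force: [-0.2, -3.9, 2.3]
opening: 0.41
grip_force: 1.6
```

jog_arm([
  {"turn":[0,0,0],"slide":[0,0,0],"claw":40},
  {"turn":[0,0,0],"slide":[0,0,0],"claw":40},
])

```text
t: 6.45
eef_pos: [505.0, 187.2, 50.8]
tcp_rot: [3.142, 0.0, 2.907]
ft_force: [-0.3, -4.3, 2.7]
opening: 0.399
grip_force: 2.1
```

jog_arm([
  {"turn":[0,0,0],"slide":[-0.2,-0.8,0],"claw":40},
  {"turn":[0,0,0],"slide":[0,0,0],"claw":40},
])

```text
t: 6.7
eef_pos: [504.8, 186.8, 50.6]
tcp_rot: [3.141, 0.0, 2.907]
ft_force: [1.2, -0.2, 0.5]
opening: 0.4
grip_force: 0.2
```

jog_arm([
  {"turn":[0,0,0],"slide":[0,0,0],"claw":39},
  {"turn":[0,0,0],"slide":[0,0,0],"claw":39},
])

```text
t: 6.95
eef_pos: [504.8, 186.8, 50.6]
tcp_rot: [3.141, 0.0, 2.907]
ft_force: [0.3, 2.7, 0.7]
opening: 0.39
grip_force: 14.5
```

jog_arm([
  {"turn":[0,0,-5],"slide":[0,0,0],"claw":39.2},
  {"turn":[0,0,-5],"slide":[0,0,0],"claw":39.2},
  {"turn":[0,0,-5],"slide":[0,0,0],"claw":39.2},
])

```text
t: 7.32
eef_pos: [504.6, 186.6, 50.6]
tcp_rot: [3.142, -0.0, 2.642]
ft_force: [0.9, 0.6, -0.9]
opening: 0.395
grip_force: 9.9
```

jog_arm([
  {"turn":[0,0,-5],"slide":[0,0,0],"claw":39.2},
  {"turn":[0,0,-5],"slide":[0,0,0],"claw":39.2},
  {"turn":[0,0,-5],"slide":[0,0,0],"claw":39.2},
])

```text
t: 7.7
eef_pos: [504.8, 186.7, 50.6]
tcp_rot: [3.141, 0.0, 2.38]
ft_force: [0.5, 0.6, -0.1]
opening: 0.394
grip_force: 10.0
```

```bash
python3 - <<'E'
from h import *
s=state();print(s["eef_pos"],s["moment"],s["grip_force"],s["tcp_rot"])
c=read_camera("wrist");w=c["frame"];cv2.imwrite("pics/wrist3.png",w)
cv2.imwrite("pics/w3.png",cv2.resize(w[120:320,120:380],(780,600)))
E
```

```text
[504.7853152  186.67537956  50.62154312] [ 0.22787924 -0.0723181  -0.04010175] 9.957076529972255 [3.14127105e+00 7.65380218e-05 2.38031703e+00]
```

View pics/w3.png

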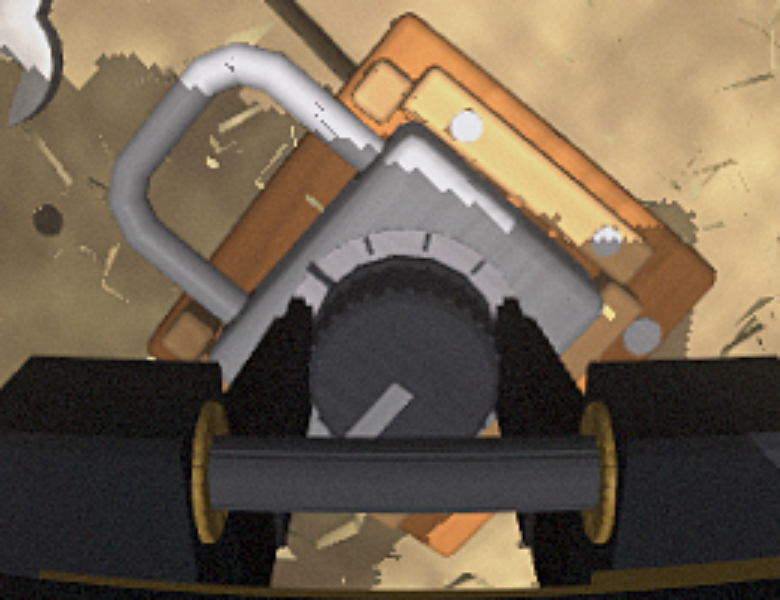

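jog_arm([
  {"turn":[0,0,-6],"slide":[0,0,0],"claw":39.2},
  {"turn":[0,0,-6],"slide":[0,0,0],"claw":39.2},
  {"turn":[0,0,-6],"slide":[0,0,0],"claw":39.2},
  {"turn":[0,0,-6],"slide":[0,0,0],"claw":39.2},
  {"turn":[0,0,-6],"slide":[0,0,0],"claw":39.2},
])

```text
t: 8.38
eef_pos: [504.9, 186.6, 50.6]
tcp_rot: [3.141, 0.0, 1.858]
ft_force: [1.1, 1.3, -0.1]
opening: 0.394
grip_force: 9.9
```

jog_arm([
  {"turn":[0,0,-6],"slide":[0,0,0],"claw":39.2},
  {"turn":[0,0,-6],"slide":[0,0,0],"claw":39.2},
  {"turn":[0,0,-6],"slide":[0,0,0],"claw":39.2},
  {"turn":[0,0,-6],"slide":[0,0,0],"claw":39.2},
  {"turn":[0,0,-6],"slide":[0,0,0],"claw":39.2},
])

```text
t: 9.0
eef_pos: [504.9, 186.6, 50.6]
tcp_rot: [3.141, -0.0, 1.334]
ft_force: [1.8, 1.4, -1.7]
opening: 0.393
grip_force: 9.8
```

jog_arm([
  {"turn":[0,0,-6],"slide":[0,0,0],"claw":39.2},
  {"turn":[0,0,-6],"slide":[0,0,0],"claw":39.2},
  {"turn":[0,0,-6],"slide":[0,0,0],"claw":39.2},
  {"turn":[0,0,-6],"slide":[0,0,0],"claw":39.2},
  {"turn":[0,0,-6],"slide":[0,0,0],"claw":39.2},
])

```text
t: 9.62
eef_pos: [505.4, 186.4, 50.8]
tcp_rot: [3.14, -0.001, 0.811]
ft_force: [4.1, -1.4, -0.6]
opening: 0.395
grip_force: 9.8
```

jog_arm([
  {"turn":[0,0,0],"slide":[0,0,0],"claw":39.2},
  {"turn":[0,0,0],"slide":[0,0,0],"claw":39.2},
])

```text
t: 9.88
eef_pos: [505.4, 186.4, 50.8]
tcp_rot: [3.14, -0.001, 0.816]
ft_force: [4.2, -2.8, 0.1]
opening: 0.395
grip_force: 10.0
```

jog_arm([
  {"turn":[0,0,0],"slide":[0,0,0],"claw":45},
  {"turn":[0,0,0],"slide":[0,0,0],"claw":60},
  {"turn":[0,0,0],"slide":[0,0,30],"claw":60},
  {"turn":[0,0,10],"slide":[0,0,45],"claw":60},
  {"turn":[0,0,10],"slide":[-30,-3,20],"claw":50},
])

```text
t: 10.5
eef_pos: [475.6, 183.8, 147.5]
tcp_rot: [3.139, -0.002, 1.168]
ft_force: [-0.2, -0.3, -1.4]
opening: 0.541
grip_force: 0.0
```

jog_arm([
  {"turn":[0,0,10],"slide":[-30,-4,0],"claw":40},
  {"turn":[0,0,10],"slide":[0,0,0],"claw":35},
  {"turn":[0,0,10.5],"slide":[0,0,0],"claw":35},
  {"turn":[0,0,0],"slide":[0,0,0],"claw":35},
  {"turn":[0,0,0],"slide":[0,0,0],"claw":35},
])

```text
t: 11.12
eef_pos: [444.5, 179.6, 145.6]
tcp_rot: [-3.141, -0.0, 1.69]
ft_force: [0.0, 0.1, -0.2]
opening: 0.346
grip_force: 0.0
```

```bash
python3 - <<'E'
from h import *
s=state();print(s["eef_pos"],s["tcp_rot"],s["opening"],s["joints"])
c=read_camera("wrist");w=c["frame"];cv2.imwrite("pics/wrist4.png",w);print("cam",-np.array(c["R"]).T@np.array(c["t"]))
for q,z in {"dial_top":63.5,"shackle_bar":29}.items():
    for r in look_for(q,"wrist")[:2]:print(q,r,np.round(onz_fish(c,r["xy"],z)))
cv2.imwrite("pics/w4.png",cv2.resize(w,(800,600)))
E
```

```text
[444.49831581 179.59475197 145.57776737] [-3.14122723e+00 -1.63872294e-05  1.69011333e+00] 0.34563445278529425 [2.46050329e-01 3.81250787e-01 1.98588406e+00 8.92580393e-05
 7.74818232e-01 1.26669529e-01]
cam [435.90723525 255.43247412 314.91516034]
dial_top {'xy': [315.6, 197.3], 'conf': 0.69} [499. 189.  64.]
shackle_bar {'xy': [247.5, 188.0], 'conf': 0.66} [438. 182.  29.]
shackle_bar {'xy': [309.2, 192.6], 'conf': 0.51} [500. 184.  29.]
```

View pics/w4.png

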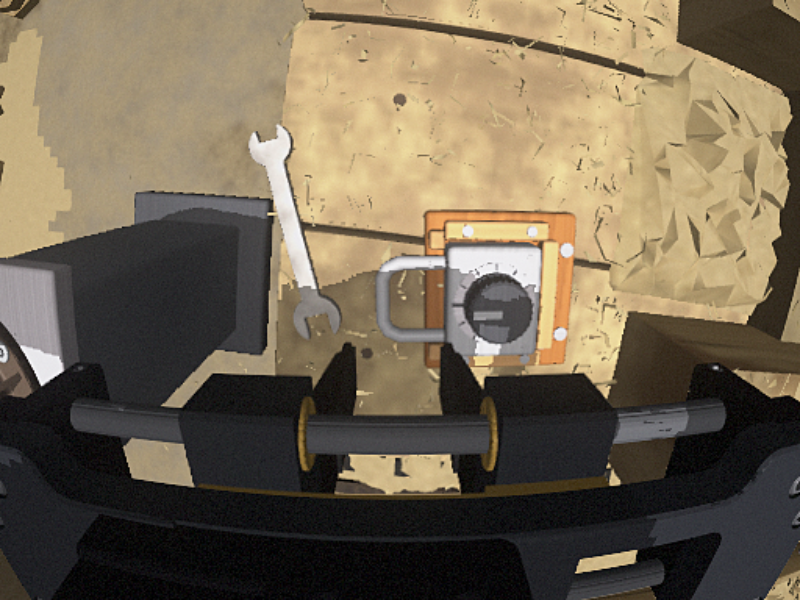

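```bash
python3 - <<'E'
from h import *
w=cv2.imread("pics/wrist4.png")
g=cv2.cvtColor(w,cv2.COLOR_BGR2GRAY)
for r in(184,188,192,196):print(r,g[r,236:260])
c=read_camera("wrist")
P=lambda x,y,z:np.round(onz_fish(c,(x/1.5625-.2,y/1.5625-.2),z),1)
print("bar",P(384,298,29),P(384,270,29),P(384,325,29),"span",P(341,315,8),"dial",P(500,312,63.5),"rib",P(502,315,65.5),P(474,317,65.5),"tips",P(353,345,145.6),P(443,345,145.6))
print("legs z29 ",P(440,263,29),P(440,337,29))
E
```

```text
184 [112 107 110 102  99 125 138 144 147 144 135 122 105  90 101 101  96 103
  96  93  92 101 108 113]
188 [117 114 108 103  90 120 132 143 144 146 135 126 105  83 100  97 103  95
  95  96  93  89  94 101]
192 [118 113 117 110  97 118 138 144 147 149 136 124 105  86 101 100  98 102
 100 102  99  96  88  96]
196 [112 112 111 107  98 117 131 142 145 144 135 123 106  89 107 106 104 103
 104 111 108 109 110 113]
bar [436.5 178.7  29. ] [434.4 196.8  29. ] [438.6 160.7  29. ] span [408.3 157.3   8. ] dial [503.4 187.9  63.5] rib [504.4 186.8  65.5] [488.3 183.7  65.5] tips [426.4 189.6 145.6] [461.3 193.9 145.6]
legs z29  [468.7 205.6  29. ] [475.9 156.9  29. ]
```

jog_arm([
  {"turn":[0,0,0],"slide":[-8.5,0,-30],"claw":22},
  {"turn":[0,0,0],"slide":[0,0,-40],"claw":22},
  {"turn":[0,0,0],"slide":[0,0,-10],"claw":22},
  {"turn":[0,0,0],"slide":[0,0,0],"claw":22},
  {"turn":[0,0,0],"slide":[0,0,0],"claw":22},
])

```text
t: 11.95
eef_pos: [436.8, 179.7, 66.7]
tcp_rot: [3.14, -0.0, 1.694]
ft_force: [0.1, 0.7, 0.5]
opening: 0.221
grip_force: 0.0
```

jog_arm([
  {"turn":[0,0,0],"slide":[0,0,-20],"claw":22},
  {"turn":[0,0,0],"slide":[0,0,-15],"claw":22},
  {"turn":[0,0,0],"slide":[0,0,0],"claw":22},
])

```text
t: 12.32
eef_pos: [436.3, 179.6, 31.0]
tcp_rot: [3.142, 0.0, 1.694]
ft_force: [-0.3, -0.2, 0.2]
opening: 0.221
grip_force: 0.0
```

jog_arm([
  {"turn":[0,0,0],"slide":[0,0,-9],"claw":22},
  {"turn":[0,0,0],"slide":[0,0,-8.5],"claw":22},
  {"turn":[0,0,0],"slide":[0,0,0],"claw":22},
])

```text
t: 12.7
eef_pos: [436.0, 179.5, 12.7]
tcp_rot: [-3.141, 0.0, 1.694]
ft_force: [0.6, -0.3, -0.4]
opening: 0.223
grip_force: 0.0
```

No contact on the way down; close on the bar.

jog_arm([
  {"turn":[0,0,0],"slide":[0,0,0],"claw":14},
  {"turn":[0,0,0],"slide":[0,0,0],"claw":11},
  {"turn":[0,0,0],"slide":[0,0,0],"claw":10},
])

```text
t: 13.08
eef_pos: [435.5, 179.5, 13.2]
tcp_rot: [-3.14, 0.0, 1.694]
ft_force: [-4.0, -1.4, 0.3]
opening: 0.101
grip_force: 1.7
```

jog_arm([
  {"turn":[0,0,0],"slide":[0,0,0],"claw":8},
  {"turn":[0,0,0],"slide":[0,0,0],"claw":6},
])

```text
t: 13.32
eef_pos: [435.9, 179.6, 13.2]
tcp_rot: [-3.141, 0.0, 1.694]
ft_force: [-3.6, 0.2, 2.5]
opening: 0.084
grip_force: 29.8
```

jog_arm([
  {"turn":[0,0,0],"slide":[-4,-0.5,0],"claw":3},
  {"turn":[0,0,0],"slide":[-4,-0.5,0],"claw":3},
])

```text
t: 13.58
eef_pos: [428.6, 178.7, 13.3]
tcp_rot: [3.14, -0.0, 1.694]
ft_force: [2.6, -0.3, 0.1]
opening: 0.088
grip_force: 29.8
```

jog_arm([
  {"turn":[0,0,0],"slide":[-4,-0.5,0],"claw":3},
  {"turn":[0,0,0],"slide":[-4,-0.5,0],"claw":3},
  {"turn":[0,0,0],"slide":[0,0,0],"claw":3},
])

```text
t: 13.95
eef_pos: [419.5, 177.5, 13.1]
tcp_rot: [-3.141, 0.0, 1.694]
ft_force: [-1.0, 0.4, 1.5]
opening: 0.087
grip_force: 29.8
```

jog_arm([
  {"turn":[0,0,0],"slide":[-3,-0.4,0],"claw":3},
  {"turn":[0,0,0],"slide":[-1,-0.1,0],"claw":3},
  {"turn":[0,0,0],"slide":[0,0,0],"claw":3},
])

```text
t: 14.32
eef_pos: [416.1, 177.0, 13.2]
tcp_rot: [-3.141, 0.0, 1.694]
ft_force: [-0.0, -0.1, 1.1]
opening: 0.087
grip_force: 29.8
```

jog_arm([
  {"turn":[0,0,0],"slide":[-0.5,0,0],"claw":3},
  {"turn":[0,0,0],"slide":[0,0,0],"claw":3},
])

```text
t: 14.58
eef_pos: [416.0, 177.1, 13.2]
tcp_rot: [3.141, -0.0, 1.694]
ft_force: [3.1, -0.6, -0.1]
opening: 0.088
grip_force: 29.8
```

jog_arm([
  {"turn":[0,0,0],"slide":[0,0,5],"claw":2},
  {"turn":[0,0,0],"slide":[0,0,5],"claw":2},
  {"turn":[0,0,0],"slide":[0,0,5],"claw":2},
  {"turn":[0,0,0],"slide":[0,0,5],"claw":2},
  {"turn":[0,0,0],"slide":[0,0,5],"claw":2},
])

```text
t: 15.2
eef_pos: [416.4, 177.2, 38.7]
tcp_rot: [3.14, -0.0, 1.694]
ft_force: [0.4, -0.7, -2.4]
opening: 0.084
grip_force: 30.1
```

jog_arm([
  {"turn":[0,0,0],"slide":[0,0,6],"claw":2},
  {"turn":[0,0,0],"slide":[0,0,6],"claw":2},
  {"turn":[0,0,0],"slide":[0,0,6],"claw":2},
  {"turn":[0,0,0],"slide":[0,0,6],"claw":2},
  {"turn":[0,0,0],"slide":[0,0,6],"claw":2},
])

```text
t: 15.82
eef_pos: [415.6, 177.1, 68.6]
tcp_rot: [-3.142, 0.0, 1.694]
ft_force: [-0.2, 0.2, -2.9]
opening: 0.085
grip_force: 30.0
```

jog_arm([
  {"turn":[0,0,0],"slide":[0,0,6],"claw":2},
  {"turn":[0,0,0],"slide":[0,0,6],"claw":2},
  {"turn":[0,0,0],"slide":[0,0,6],"claw":2},
  {"turn":[0,0,0],"slide":[0,0,6],"claw":2},
  {"turn":[0,0,0],"slide":[0,0,6],"claw":2},
])

```text
t: 16.45
eef_pos: [415.6, 177.0, 98.5]
tcp_rot: [-3.142, 0.0, 1.694]
ft_force: [0.2, -0.5, -3.4]
opening: 0.088
grip_force: 30.0
```

```bash
python3 - <<'E'
from h import *
s=state();print(s["eef_pos"],s["ft_force"],s["grip_force"],s["opening"],s["t"])
cs=[read_camera(n)["frame"] for n in("wrist","scene","side")]
a=np.hstack([cv2.resize(cs[0],(400,300)),*[cv2.resize(f[70:260,150:340],(200,300)) for f in cs[1:]]])
b=[cv2.resize(f[100:240,180:320],(400,300)) for f in cs[1:]]
cv2.imwrite("pics/l1.png",np.vstack([a,np.hstack(b)]))
E
```

```text
[415.6157505  177.03128475  98.52663353] [ 0.16024349 -0.46225625 -3.41614191] 30.02517068758607 0.08838475175978554 16.45
```

View pics/l1.png

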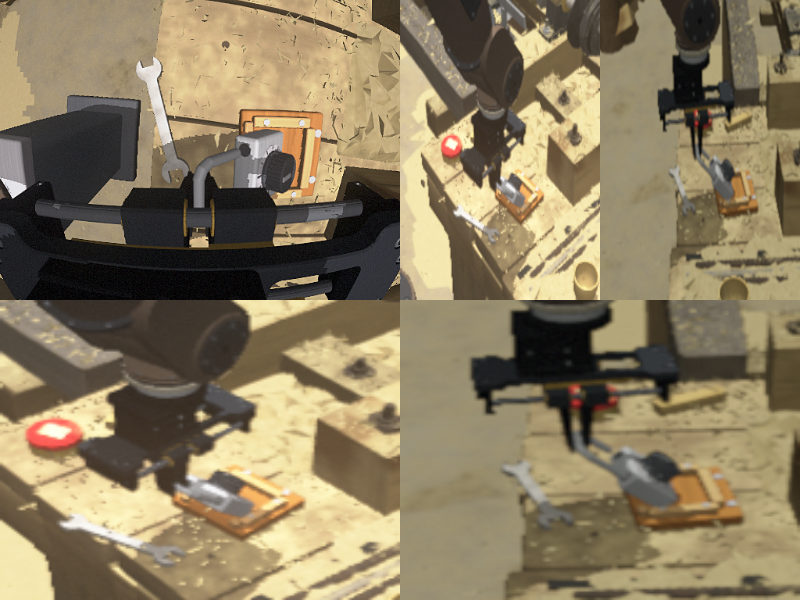

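jog_arm([
  {"turn":[0,0,0],"slide":[0,0,10],"claw":2},
  {"turn":[0,0,0],"slide":[0,0,10],"claw":2},
  {"turn":[0,0,0],"slide":[0,0,10],"claw":2},
  {"turn":[0,0,0],"slide":[0,0,10],"claw":2},
  {"turn":[0,0,0],"slide":[0,0,10],"claw":2},
])

```text
t: 17.23
eef_pos: [415.6, 177.1, 148.9]
tcp_rot: [3.141, -0.0, 1.694]
ft_force: [-0.4, -0.0, -4.4]
opening: 0.088
grip_force: 30.0
```

jog_arm([
  {"turn":[0,0,0],"slide":[0,0,10],"claw":2},
  {"turn":[0,0,0],"slide":[0,0,10],"claw":2},
  {"turn":[0,0,0],"slide":[0,0,10],"claw":2},
  {"turn":[0,0,0],"slide":[0,0,10],"claw":2},
  {"turn":[0,0,0],"slide":[0,0,10],"claw":2},
])

```text
t: 17.85
eef_pos: [415.6, 177.1, 198.8]
tcp_rot: [3.142, 0.0, 1.694]
ft_force: [0.2, -0.4, -4.0]
opening: 0.082
grip_force: 30.0
```

jog_arm([
  {"turn":[0,0,0],"slide":[0,0,10],"claw":2},
  {"turn":[0,0,0],"slide":[0,0,10],"claw":2},
  {"turn":[0,0,0],"slide":[0,0,10],"claw":2},
  {"turn":[0,0,0],"slide":[0,0,10],"claw":2},
  {"turn":[0,0,0],"slide":[0,0,10],"claw":2},
])

```text
t: 18.48
eef_pos: [415.7, 177.1, 248.8]
tcp_rot: [3.142, 0.0, 1.694]
ft_force: [-0.3, -0.3, -3.8]
opening: 0.087
grip_force: 30.0
```

jog_arm([
  {"turn":[0,0,0],"slide":[0,0,5],"claw":2},
  {"turn":[0,0,0],"slide":[0,0,0],"claw":2},
  {"turn":[0,0,0],"slide":[0,0,0],"claw":2},
  {"turn":[0,0,0],"slide":[0,0,0],"claw":2},
  {"turn":[0,0,0],"slide":[0,0,0],"claw":2},
])

```text
t: 19.1
eef_pos: [415.6, 177.0, 253.0]
tcp_rot: [-3.141, 0.0, 1.694]
ft_force: [0.5, -0.4, -3.9]
opening: 0.086
grip_force: 30.0
```

jog_arm([
  {"turn":[0,0,0],"slide":[0,0,0],"claw":2},
  {"turn":[0,0,0],"slide":[0,0,0],"claw":2},
  {"turn":[0,0,0],"slide":[0,0,0],"claw":2},
  {"turn":[0,0,0],"slide":[0,0,0],"claw":2},
  {"turn":[0,0,0],"slide":[0,0,0],"claw":2},
])

```text
t: 19.73
eef_pos: [415.7, 177.1, 253.2]
tcp_rot: [3.141, 0.0, 1.694]
ft_force: [-0.9, -0.2, -3.9]
opening: 0.089
grip_force: 30.0
```

```bash
python3 - <<'E'
from h import *
s=state();print(s["eef_pos"],s["ft_force"],s["grip_force"],s["opening"],s["t"])
cs=[read_camera(n)["frame"] for n in("wrist","scene","side")]
b=[cv2.resize(f[60:220,180:340],(400,300)) for f in cs[1:]]
a=[cv2.resize(cs[0],(400,300)),cv2.resize(cs[2],(400,300))]
cv2.imwrite("pics/l2.png",np.vstack([np.hstack(a),np.hstack(b)]))
E
```

```text
[415.69548239 177.06392025 253.18084055] [-0.92790021 -0.18159149 -3.93310212] 30.015636943280697 0.08947267518599117 19.725
```

View pics/l2.png

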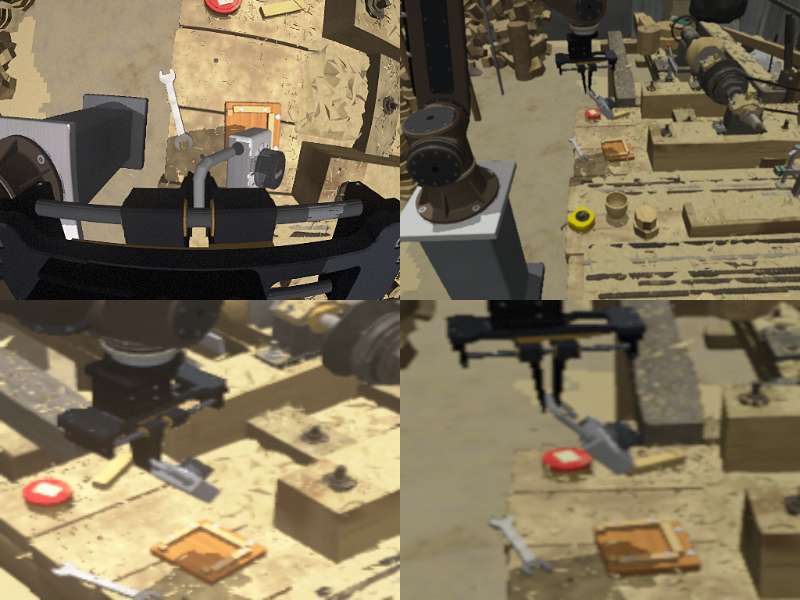

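The picture shows the open padlock hanging by its shackle, clear of the now empty holder, with the spanner, tin and other bystanders where they were. Handing it in.

```bash
python3 -c "
from cell import *
print(job_done())"
```

```text
the job is handed in; nothing more can be done
None
```

I handed the job in with the padlock open and held still by its shackle. Its case is well over 12 cm up, clear of the holder, and the last pictures show the visible bystanders in place. The dial was gripped at up to 14.5 N and turned at about 10 N. The hand-in returned no verdict.

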